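# Hold up the rack with the opened vial

### The arm

A 6-joint arm with a two-finger parallel gripper is mounted at the origin on the work surface. World frame = base frame: x ahead of the robot, y to its left, z up, the work surface at z = 0. Lengths are in mm, angles in rad, forces in N, time in s.
With the tool pointing down it reaches from about 350 to 975 mm from the base axis. Payload 7.1 kg.
Tool frame: the origin (TCP) lies on the front face of the gripper's body, between the roots of the fingers; the fingertips stand 80 mm ahead of it and the grasp point (between the pads) lies 61 mm ahead of it (env.tips_ahead is the distance from the TCP to the fingertips, in mm); z points along the fingers, y is the direction in which the jaws open and shut (so a half turn about z gives the same grasp; the last joint's range is limited). The gripper opens to 88 mm and grips with 3 to 60 N. Pads are 20 mm wide; open, the fingers measure 115 mm over their backs; the gripper's body (75 mm by 178 mm) begins 61 mm behind the grasp point.
Start: joints at [1.319, 0.423, 1.63, -0, 1.089, -0.019], TCP at [144.158, 608.131, 302.675] pointing down, gripper open.
Joint ranges: [-3, 3], [-0.9, 2.11], [0.09, 2.58], [-1.31, 4.45], [0.11, 2.69], [-2.54, 2.54]. Speed limits (rad/s): [2.39, 2.39, 3.01, 3.14, 3.14, 3.14].

### API

Orientations are given as a unit quaternion [x, y, z, w].
In Python, from station import env, set_gripper, viewer, workorder gives the robot as it stands. Calls block until the motion is done:
- env.reach(position, orientation): joint-space move of the TCP to a pose.
- env.move_l(position, rot=None, rate=150, f_stop=None): straight line of the TCP; rot=None keeps the orientation; rate is the mean speed in mm/s. With f_stop (N) it stops when the force on the tool has changed by that much, and returns True; else False.
- env.move_joints(angles): joint-space move.
- set_gripper(opening): finger opening in mm; the grip force is fixed at half the most; returns when the fingers have stopped.
- env.hold(seconds).
- env.ik(position, orientation): joint angles nearest the present ones, or None.
- env.read_state(): the state.
- viewer.camera(name): name is "side" or "top" or "wrist"; returns the picture (480x640x3 uint8, blue, green, red); there is no depth.
- viewer.camera_params(name): a dict with "fx", "fy", "cx", "cy" (pixels), "dist" ([k1, k2, p1, p2, k3] as OpenCV has them; the pictures are not rectified), "pose" (4x4, takes a point from camera to world coordinates); the wrist camera has in their place "tool_from_camera" (4x4, takes a point from camera to tool coordinates, whose origin is the TCP and whose axes are the flange's). Camera axes: x right, y up, looking along -z (the intrinsics and any distortion apply to the point x, -y, -z); pixel columns grow to the right and rows downward; lengths in mm; the calibration is good to about 2 mm. A picture is of the moment at which its call begins: read the wrist's pose just before it. camera_params takes no time and is no camera call.
A pose or a line that the arm cannot do raises env.IKError and nothing moves.
- workorder.sign_off(): hands the job in, once; it reports no verdict.
The state is a dict: "time_s": time; "qpos": joint angles; "dq": joint speeds; "tau": joint torques, N m; "tool_pos": TCP position; "orientation": TCP orientation; "force": force on the tool from outside, world axes, zero at the start; "wrist_torque": the same for the moment, N m; "width": finger opening in mm.
Only numpy, scipy, OpenCV 4.12 (cv2) and the standard library are available. Lean on these libraries where they do the work, as an engineer would, in place of code of your own. Each camera call takes 0.05 s, during which the arm holds its last target.

### The job

One vaccine vial has already been opened (its orange cap is off) and must be used first: find which of the two racks it stands in, take that rack by its handle and lift it level out of its chill tray without touching the vials, leaving the other rack and everything else on the counter alone. Hold it up for the nurse over its own tray, its underside at least 6 cm above the tray's rim, level and still with all its vials in place for at least 3 seconds, and finish while still holding it there; do not put it down.

Things in the scene. Friction and masses are not known exactly. Their poses are not given: they have to be found in the camera images.
- rack_a: grey loose vial rack, 0.17 to 0.35 kg empty, base 120 (x) x 100 (y) mm; deck top 30 mm up, 2 rows of 3 wells (x -34, 0, 34; y -28, 28 mm), 4 filled. Blue handle bar over the middle, 112 mm long (x), 12 wide (y), 16 tall, centre 115 mm up, an upright at each end (92 mm free between). The racks look alike. Origin: centre of underside. Stands in tray_a, 20 mm play in all each way, under 0.1 rad out of line
- rack_a_handle (a point): centre of the handle bar of rack_a, 115 mm above the rack's underside; axes as the rack's (x along the bar)
- tray_a: blue insulated chill tray with white rim, fixed to the counter, 178 (its x) x 158 (its y) mm over the rim, 60 mm tall, inner floor 15 mm above the counter, walls 15 mm thick, inside 140 x 120 mm. Holds rack_a, roughly parallel to it. Which of the two trays stands to the left varies. Origin: centre of its underside
- rack_b: grey loose vial rack, 0.17 to 0.35 kg empty, base 120 (x) x 100 (y) mm; deck top 30 mm up, 2 rows of 3 wells (x -34, 0, 34; y -28, 28 mm), 4 filled. Blue handle bar over the middle, 112 mm long (x), 12 wide (y), 16 tall, centre 115 mm up, an upright at each end (92 mm free between). The racks look alike. Origin: centre of underside. Stands in tray_b, 20 mm play in all each way, under 0.1 rad out of line
- rack_b_handle (a point): centre of the handle bar of rack_b, 115 mm above the rack's underside; axes as the rack's (x along the bar)
- tray_b: blue insulated chill tray with white rim, fixed to the counter, 178 (its x) x 158 (its y) mm over the rim, 60 mm tall, inner floor 15 mm above the counter, walls 15 mm thick, inside 140 x 120 mm. Holds rack_b, roughly parallel to it. Which of the two trays stands to the left varies. Origin: centre of its underside
- opened_vial: the opened glass vial, 23 mm across, 50 mm tall, 25 g: its orange cap is gone, so its top shows a silver ring with a dark grey stopper. Stands in a well of rack_a or of rack_b: which one varies and has to be seen from its position. Origin: centre of its underside
- vial_1: sealed glass vial, 23 mm across, 52 mm tall, 25 g, silver crimp ring and bright orange flip-off cap; stands in a well of one of the racks (which one varies), its top 57 mm above the rack's underside. Origin: centre of its underside
- vial_2: sealed glass vial, 23 mm across, 52 mm tall, 25 g, silver crimp ring and bright orange flip-off cap; stands in a well of one of the racks (which one varies), its top 57 mm above the rack's underside. Origin: centre of its underside
- vial_3: sealed glass vial, 23 mm across, 52 mm tall, 25 g, silver crimp ring and bright orange flip-off cap; stands in a well of one of the racks (which one varies), its top 57 mm above the rack's underside. Origin: centre of its underside
- vial_4: sealed glass vial, 23 mm across, 52 mm tall, 25 g, silver crimp ring and bright orange flip-off cap; stands in a well of one of the racks (which one varies), its top 57 mm above the rack's underside. Origin: centre of its underside
- vial_5: sealed glass vial, 23 mm across, 52 mm tall, 25 g, silver crimp ring and bright orange flip-off cap; stands in a well of one of the racks (which one varies), its top 57 mm above the rack's underside. Origin: centre of its underside
- vial_6: sealed glass vial, 23 mm across, 52 mm tall, 25 g, silver crimp ring and bright orange flip-off cap; stands in a well of one of the racks (which one varies), its top 57 mm above the rack's underside. Origin: centre of its underside
- vial_7: sealed glass vial, 23 mm across, 52 mm tall, 25 g, silver crimp ring and bright orange flip-off cap; stands in a well of one of the racks (which one varies), its top 57 mm above the rack's underside. Origin: centre of its underside
- logger: bystander: white temperature logger lying on the counter, 55 x 80 x 22 mm; origin: centre of its underside
- gel_bottle: bystander: clear hand-gel pump bottle with a green band, 60 mm across, 161 mm tall; origin: centre of its underside
- instrument_tray: bystander: low steel instrument tray with two syringes, 120 x 190 x 25 mm; origin: centre of its underside
- sharps_bin: bystander: yellow sharps bin with red lid, 122 x 152 mm, 173 mm tall; origin: centre of its underside

How it is judged:
By the outcome, as a careful person would: the job done as asked, in the order asked, and still so for the second after the job is handed in, while the arm keeps its last pose, push and grip.
It also fails if it takes over 40 s, if anything falls off the work surface, if the arm or the gripper's body presses on something with over 40 N, if the wrist force passes 120 N, or if a joint passes its speed limit or range.

## Working session

There is one attempt and no reset: what is moved stays moved. The work goes in short steps, each a Python script; the robot and the scene stay as the last script left them, time stands still between calls to the robot, and variables do not carry over. Pictures are saved under pics/ and viewed, and the job is handed in when it is done.

```bash
mkdir -p pics; ls; python3 - <<'E'
from station import env, set_gripper, viewer, workorder
import cv2
for n in ("side","top","wrist"):
    cv2.imwrite(f"pics/{n}0.png",viewer.camera(n)); print(n,viewer.camera_params(n))
print(env.read_state())
E
```

```text
pics
side {'fx': 511.1613383507324, 'fy': 511.1613383507324, 'cx': 321.6889113216288, 'cy': 235.73354342960423, 'dist': array([-0.01843166,  0.        ,  0.        ,  0.        ,  0.        ]), 'pose': array([[ 9.70277698e-01,  1.50158658e-01, -1.89772409e-01,
         3.63737525e+02],
       [-2.41617711e-01,  5.57399298e-01, -7.94309073e-01,
        -1.03857119e+03],
       [-1.34933765e-02,  8.16552754e-01,  5.77113099e-01,
         8.34797840e+02],
       [ 0.00000000e+00,  0.00000000e+00,  0.00000000e+00,
         1.00000000e+00]])}
top {'fx': 463.1991459626962, 'fy': 463.1991459626962, 'cx': 328.3351571032272, 'cy': 242.35201728414518, 'dist': array([-0.04237186,  0.        ,  0.        ,  0.        ,  0.        ]), 'pose': array([[-1.84212512e-02,  9.96634952e-01, -7.98713305e-02,
         5.20665462e+02],
       [-9.99727083e-01, -1.72125665e-02,  1.57951339e-02,
         9.85879831e+00],
       [ 1.43671919e-02,  8.01404984e-02,  9.96680031e-01,
         1.08533926e+03],
       [ 0.00000000e+00,  0.00000000e+00,  0.00000000e+00,
         1.00000000e+00]])}
wrist {'fx': 332.3
[... 505 characters left out ...]
,
         1.00000000e+00]])}
{'time_s': 0.15, 'qpos': array([ 1.31899306e+00,  4.23693300e-01,  1.63050016e+00, -3.43890448e-05,
        1.08860038e+00, -1.90006072e-02]), 'dq': array([ 0.00041139, -0.00257636, -0.00444839,  0.00107539,  0.00075034,
       -0.00016997]), 'tau': array([ 4.25329335e-04, -5.44982207e+01, -2.73919344e+01,  6.43897732e-02,
        2.04970362e-02, -9.90593344e-05]), 'tool_pos': array([144.0893831 , 607.8186784 , 302.06834286]), 'orientation': array([ 1.16130698e-01,  9.93233759e-01, -5.97152646e-04, -6.59835343e-05]), 'force': array([ 0.27408292, -0.2045025 ,  0.5622656 ]), 'wrist_torque': array([-0.01738065, -0.00195219, -0.01658854]), 'width': 87.5236086920386}
```

View pics/top0.png

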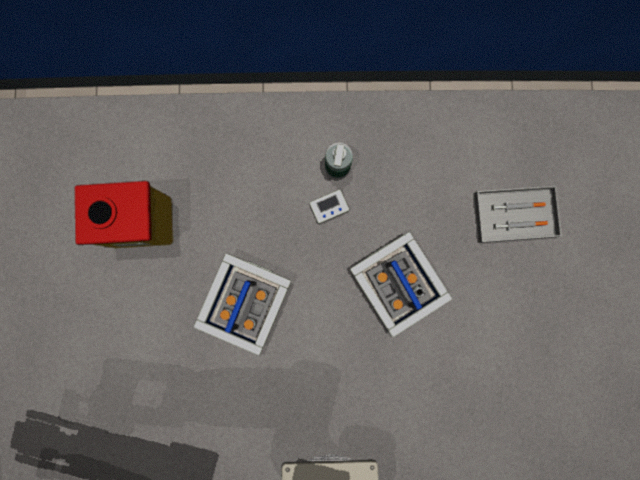

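View pics/side0.png

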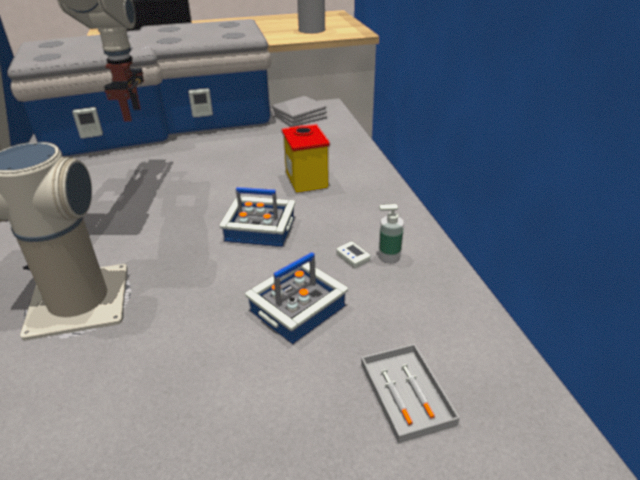

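```bash
python3 - <<'E'
import cv2,numpy as np
t=cv2.imread("pics/top0.png");s=cv2.imread("pics/side0.png")
a=cv2.resize(t[225:345,340:460],(580,580),interpolation=cv2.INTER_CUBIC)
cv2.imwrite("pics/c1.png",a)
b=cv2.resize(s[245:345,240:355],None,fx=5,fy=5,interpolation=cv2.INTER_CUBIC)
cv2.imwrite("pics/c2.png",b)
E
```

```text
(no output)
```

View pics/c1.png

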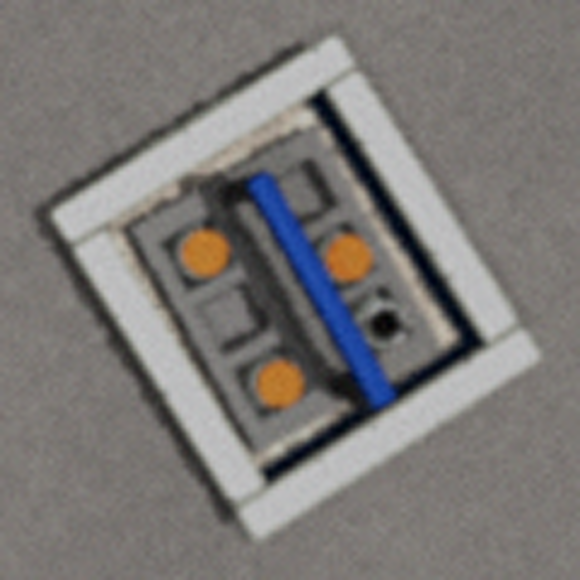

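View pics/c2.png

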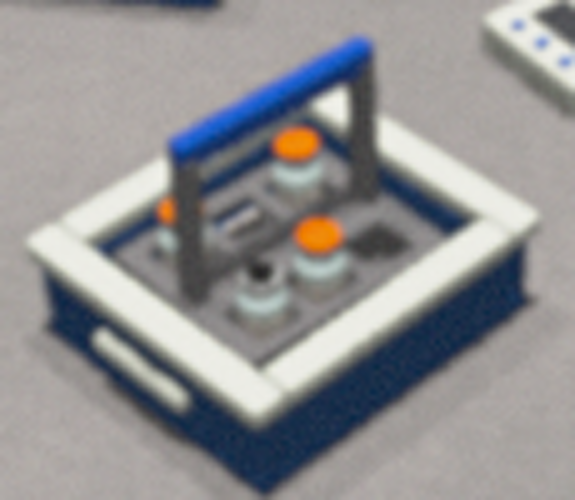

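The opened vial (dark stopper, silver ring) is in the right-hand rack, at about (419, 292) in the top picture. That rack's other three vials have orange caps, and the left rack shows four orange caps. Next I'll measure the handle.

```bash
cat > h.py <<'E'
import cv2,numpy as np
from scipy.spatial.transform import Rotation as R
def ray(P,uv,pose):
    K=np.array([[P['fx'],0,P['cx']],[0,P['fy'],P['cy']],[0,0,1]])
    n=cv2.undistortPoints(np.array(uv,float).reshape(-1,1,2),K,P['dist']).reshape(-1,2)
    d=np.c_[n[:,0],-n[:,1],-np.ones(len(n))]@pose[:3,:3].T
    return pose[:3,3],d
def onz(P,uv,z,pose=None):
    c,d=ray(P,uv,P['pose'] if pose is None else pose)
    return c+d*((z-c[2])/d[:,2])[:,None]
def wpose(st,P):
    T=np.eye(4);T[:3,:3]=R.from_quat(st['orientation']).as_matrix();T[:3,3]=st['tool_pos']
    return T@P['tool_from_camera']
def proj(P,X,pose):
    K=np.array([[P['fx'],0,P['cx']],[0,P['fy'],P['cy']],[0,0,1]])
    Xc=(np.atleast_2d(X)-pose[:3,3])@pose[:3,:3]
    return cv2.projectPoints(Xc*[1,-1,-1],np.zeros(3),np.zeros(3),K,P['dist'])[0].reshape(-1,2)
E
python3 - <<'E'
from station import env, viewer
from h import *
t=cv2.imread("pics/top0.png");P=viewer.camera_params("top")
m=((t[...,0]>110)&(t[...,2]<70)).astype(np.uint8);
m2=np.zeros_like(m);m2[225:345,340:460]=m[225:345,340:460]
pts=np.argwhere(m2)[:,::-1].astype(np.float32)
r=cv2.minAreaRect(pts);b=cv2.boxPoints(r);print(len(pts),r)
W=onz(P,b,138);print(W.round(1));print("sides",np.linalg.norm(W-np.roll(W,1,0),axis=1))
print("centre",onz(P,pts.mean(0)[None],138), W.mean(0))
# tray rim corners from crop
c=np.array([[335,37],[540,352],[258,540],[52,215]])/4.8333+[340,225]-.5
C=onz(P,c,60);print(C.round(1),np.linalg.norm(C-np.roll(C,1,0),axis=1),C.mean(0))
e=np.array([[262,178],[378,400]])/4.8333+[340,225]-.5
E=onz(P,e,138);print(E,E[1]-E[0],np.linalg.norm(E[1]-E[0]),np.arctan2(*(E[0]-E[1])[[1,0]]))
S=viewer.camera_params("side")
# side bar ends crop2 top surface ends
print('sideproj',(proj(S,E,S['pose'])-[240,245])*5)
E
```

```text
270 ((406.2692565917969, 284.34619140625), (53.707035064697266, 5.333493232727051), 60.2551155090332)
[[ 553.2 -132.1  138. ]
 [ 558.5 -141.8  138. ]
 [ 462.3 -193.7  138. ]
 [ 457.2 -184.   138. ]]
sides [109.172514    11.0234174  109.24902537  10.96156885]
centre [[ 507.28111619 -163.01298233  138.        ]] [ 507.80249169 -162.90585912  138.        ]
[[ 622.6 -186.5   60. ]
 [ 475.9 -276.5   60. ]
 [ 393.7 -144.3   60. ]
 [ 542.9  -53.8   60. ]] [154.81255313 172.04342089 155.7049927  174.48521807] [ 508.76357488 -165.27630676   60.        ]
[[ 555.22241051 -138.5279289   138.        ]
 [ 460.64187634 -184.98760726  138.        ]] [-94.58053417 -46.45967835   0.        ] 105.37542007945856 0.45659750848971276
sideproj [[359.09569232  39.05730893]
 [169.30039338 136.56901393]]
```

```bash
cat >> h.py <<'E'
def quat(yaw,flip=0):  # tool x along bar, z down
    c,s=np.cos(yaw+flip*np.pi),np.sin(yaw+flip*np.pi)
    x=np.array([c,s,0]);z=np.array([0,0,-1.]);y=np.cross(z,x)
    return R.from_matrix(np.c_[x,y,z]).as_quat()
E
python3 - <<'E'
from station import env, set_gripper, viewer
from h import *
best=None
for f in (0,1):
    q=env.ik([507.5,-163,340],quat(.485,f)); print(f,q)
    if q is not None and (best is None or abs(q[5])<abs(best[1][5])): best=(f,q)
f=best[0];print(f)
env.move_l([144,608,380],rate=200)
env.reach([507.5,-163,340],quat(.485,f))
env.hold(.3)
st=env.read_state();im=viewer.camera("wrist");P=viewer.camera_params("wrist")
cv2.imwrite("pics/w1.png",im);print(st['time_s'],st['tool_pos'],st['orientation'])
pose=wpose(st,P);np.save("w1.npy",pose)
m=((im[...,0]>110)&(im[...,2]<70)&(im[...,1]<110)).astype(np.uint8)
n,l,s,c=cv2.connectedComponentsWithStats(m);
for i in range(1,n):
    if s[i,4]>300:
        pts=np.argwhere(l==i)[:,::-1].astype(np.float32);r=cv2.minAreaRect(pts)
        W=onz(P,cv2.boxPoints(r),138,pose);print(s[i],r,W.round(1),W.mean(0))
E
```

```text
0 [-3.33101908e-01  2.43980355e-01  1.79802038e+00 -4.44089210e-16
  1.09959192e+00  7.52694419e-01]
1 [-3.33101908e-01  2.43980355e-01  1.79802038e+00 -4.44089210e-16
  1.09959192e+00 -2.38889824e+00]
0
3.975 [ 507.57894807 -162.76931242  339.99745771] [ 9.70683729e-01  2.40360351e-01 -6.46819420e-06 -4.07499948e-06]
[314 166  13  74 935] ((320.0, 202.5), (73.0, 12.0), 90.0) [[ 554.9 -132.2  138. ]
 [ 559.6 -141.1  138. ]
 [ 502.8 -171.5  138. ]
 [ 497.8 -161.9  138. ]] [ 528.7598211  -151.69674636  138.        ]
[314 240  13  45 488] ((320.0, 262.0), (44.0, 12.0), 90.0) [[ 497.  -162.4  138. ]
 [ 502.  -171.9  138. ]
 [ 463.7 -192.3  138. ]
 [ 458.5 -182.4  138. ]] [ 480.29439963 -177.24505159  138.        ]
```

View pics/w1.png

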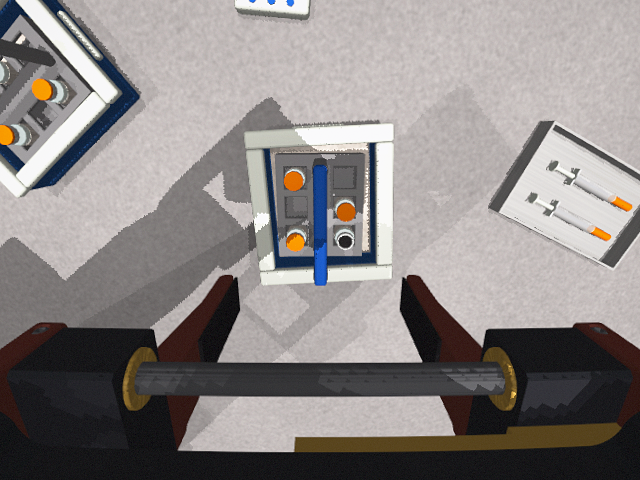

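The bar is vertical in the wrist picture, from (320, 166) to (320, 285), so the yaw is right. The open vial with its dark stopper is at (345, 240). The top and wrist measurements agree to 2 mm, so I'll go down and grip.

```bash
python3 - <<'E'
from station import env, set_gripper, viewer
from h import *
st=env.read_state()
x,y=506.3,-163.5
env.move_l([x,y,250],rate=120)
print(env.move_l([x,y,191],rate=50,f_stop=6))
st=env.read_state();print(st['tool_pos'],st['force'])
set_gripper(5)
env.hold(.3)
st=env.read_state();print(st['time_s'],st['tool_pos'],st['force'],st['wrist_torque'],st['width'])
cv2.imwrite("pics/w2.png",viewer.camera("wrist"));cv2.imwrite("pics/s2.png",viewer.camera("side")[180:360,200:400])
E
```

```text
False
[ 506.47830311 -163.56592766  191.30841797] [ 0.45278388 -0.01495413 -0.35382967]
7.7083 [ 506.30374407 -163.49732596  190.92702625] [ 1.93487276 -1.18369974 -2.02542428] [-0.08772092  0.02003819  0.00630351] 11.690902984029599
```

View pics/w2.png

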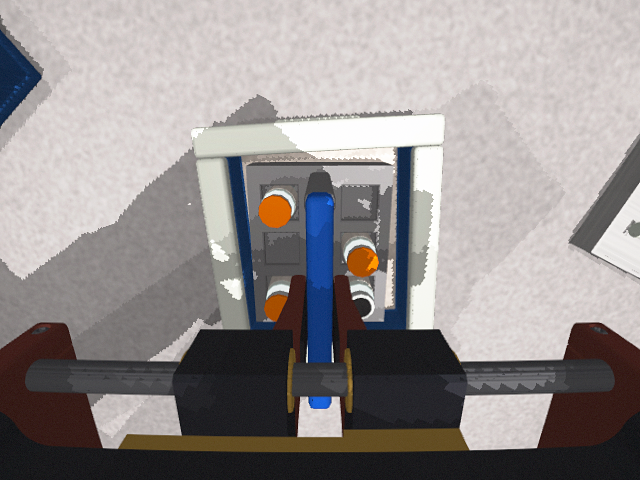

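View pics/s2.png

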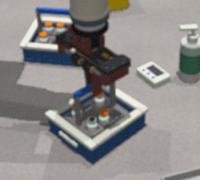

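The grip is on the bar: the width is 11.7 mm, with the jaws either side of the bar near (320, 300). Now a slow lift in two stages.

```bash
python3 - <<'E'
from station import env, set_gripper, viewer
from h import *
x,y=506.3,-163.5
print(env.move_l([x,y,206],rate=20,f_stop=15))
env.hold(.3)
st=env.read_state();print(st['time_s'],st['tool_pos'],st['force'],st['wrist_torque'],st['width'])
cv2.imwrite("pics/w3.png",viewer.camera("wrist"));cv2.imwrite("pics/s3.png",cv2.resize(viewer.camera("side")[220:350,230:370],None,fx=4,fy=4,interpolation=2))
E
```

```text
False
9.0083 [ 506.23735857 -163.4833963   205.88482089] [-0.56086895 -0.44381087 -3.650338  ] [-0.05306333  0.15733237  0.00165226] 11.560686345367834
```

View pics/w3.png

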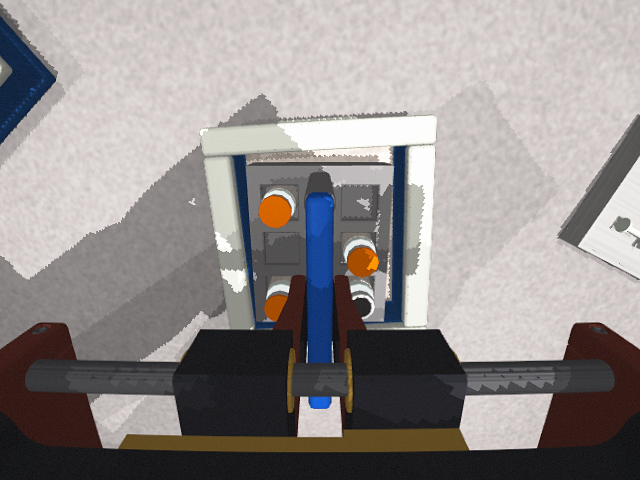

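View pics/s3.png

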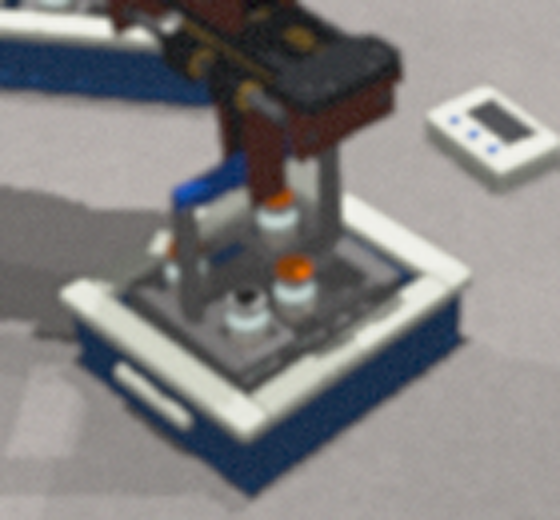

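The rack rises with the gripper and its position in the wrist view hasn't changed, so there is no tilt. I'll take it up the rest of the way.

```bash
python3 - <<'E'
from station import env, set_gripper, viewer
from h import *
x,y=506.3,-163.5
print(env.move_l([x,y,316],rate=45,f_stop=20))
env.hold(1)
st=env.read_state();print(st['time_s'],st['tool_pos'],st['force'],st['wrist_torque'],st['width'],abs(st['dq']).max())
cv2.imwrite("pics/w4.png",viewer.camera("wrist"));cv2.imwrite("pics/s4.png",cv2.resize(viewer.camera("side")[170:350,200:400],None,fx=3,fy=3,interpolation=2))
E
```

```text
False
12.7 [ 506.31661442 -163.51199591  316.00802667] [ 0.06493951 -0.88009133 -4.83008548] [-0.01865546  0.13991486 -0.05296385] 11.77451648663975 0.0013168320900427961
```

View pics/w4.png

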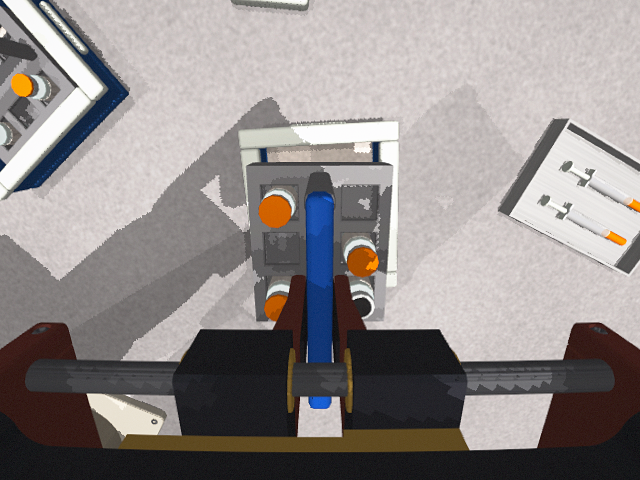

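View pics/s4.png

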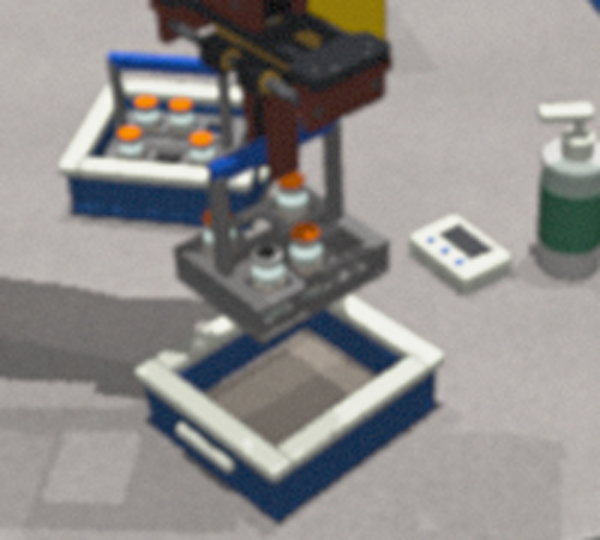

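The rack is up, its underside at about z = 140 mm, roughly 80 mm above the rim, with all four vials in place. The other rack shows its four orange caps. I'll hold, check for drift, then sign off.

```bash
python3 - <<'E'
from station import env, set_gripper, viewer, workorder
from h import *
env.hold(4)
im=viewer.camera("wrist");a=cv2.imread("pics/w4.png")
print("diff",np.abs(im.astype(int)-a)[160:320,245:390].mean())
st=env.read_state();print(st['time_s'],st['tool_pos'],st['force'],st['width'],abs(st['dq']).max())
print(workorder.sign_off())
E
```

```text
diff 1.7377298850574712
16.85 [ 506.30022638 -163.49485935  315.99967051] [-1.11975182 -0.21162753 -3.58750946] 11.846467283592176 0.0017939089577334536
the job is handed in; nothing more can be done
None
```

The opened vial was in the right-hand rack. I gripped that rack by its handle, lifted it straight out of its tray, and handed the job in while still holding it over the tray.

- **Height and stillness:** its underside is about 80 mm above the tray's rim, worked out from the 125 mm lift rather than measured directly. It had been held there about 5 s at sign-off, at 16.9 s on the clock. Over the last 4 s the arm and the rack in the wrist picture showed no visible movement.
- **Level:** I judged this by eye. The rack kept the same place in the wrist view from the first grip to the full lift, so it did not tilt in the gripper.
- **Vials and surroundings:** all four of its vials are in place. The other rack still shows its four orange caps, and I saw nothing else on the counter disturbed in the views I had.
- **Grip and force:** the jaws read 11.8 mm on the 12 mm bar, and the wrist force readings stayed around 5 N or less. No check failed.

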